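Put the sanding block away in an interlocked tool chest

TASK

The left drawer of the blue tool chest has been left out, and the chest lets only one of its two small drawers out at a time. Push the left drawer firmly home until it snaps in, then pull the right drawer well open, lay the sanding block in it flat on its sole, and shut that drawer fully home as well. Set the block down rather than dropping it, do not slam the drawers or force the interlock, and do not shift the chest or the other things on the bench.

Things in the scene. Friction and masses are not known exactly. Their poses are not given: they have to be found in the camera images.
- chest: Blue tool chest on rubber feet, 10 kg, slides if pushed or pulled with over 40 N; 300 deep x 360 wide x 194 mm high. Origin: on the bench under the middle of the shut drawers' faces; x front to back, y to the left seen from the robot, z up. Two equal small drawers side by side on top (left y = +90, right y = -90 mm). The wide one below is locked; its 160 mm bar is 62 mm up, 35 mm out.
- drawer_left (a joint): How far the left small drawer is out (along the chest's -x), m: 0 home at a hard stop, 0.200 fully out; friction 1 to 2 N. From 9 mm to 4 mm a sprung roller catch resists with up to about 22 N, pushing the drawer back out if let go; nearer than that it snaps home and is held (20 N to pull out). While this drawer is out over about 2 mm an interlock pin holds the other fast.
- drawer_right (a joint): How far the right small drawer is out, m: same travel, friction, stop, catch and interlock as the left one. While the left one is out, this one gives no more than 7 mm when pulled.
- drawer_left_handle (a point): Middle of the left drawer's bar handle: level bar 11 mm thick, 110 mm long along the chest's y, on two 8 mm stalks 94 mm apart. Its centre line stands 35 mm off the drawer's front (29 mm clear behind the bar) and 36 mm below the chest's top. The front is 174 wide x 78 high x 18 mm thick, its top 27 mm above the bar's centre line. Axes as the chest's; moves with the drawer.
- drawer_right_handle (a point): Middle of the right drawer's bar handle; same form and sizes as the left one.
- drawer_right_floor (a point): Middle of the front edge of the right drawer's inner floor, which runs 248 mm back (+x) from here and is 124 wide (y), open on top, walls 54 mm high above this floor and 6 mm thick. Axes as the chest's; moves with the drawer. It lies 59 mm behind the bar's centre line, 44 mm below it. With the drawer out by d, the inside is clear of the chest's top from here to d - 6 mm back.
- block: Hand sanding block, 0.2 kg: black base 120 long x 58 wide x 19 mm thick with a cork sole, and on it a pale wooden grip ridge 96 long x 28 wide reaching to 55 mm above the sole, along the length. Origin: centre of the sole; x along its length, z up. It lies sole down on the bench to one side of the chest's front.
- tape: Bystander: roll of masking tape lying flat, 110 mm across, 36 mm high. Origin: centre of its underside.
- can: Bystander: standing spray can, 66 mm across, 190 mm high. Origin: centre of its base.
- tin: Bystander: standing paint tin, 84 mm across, 100 mm high. Origin: centre of its base.
Things that resemble listed ones, but are neither listed nor needed, are in the scene too. Of the things that look like the block, take the one that is farthest to the robot's left at the start.

How it is judged:
By the outcome, as a careful person would: the job done as asked, in the order asked, and still so for the second after the job is handed in, with the robot touching nothing.
It also fails if it takes over 72 s, if anything falls off the work surface, if the arm or the gripper's body presses on something with over 40 N, if the wrist force passes 120 N, or if a joint passes its speed limit or range.

ROBOT

A 7-joint arm with a two-finger parallel gripper is mounted at the origin on the work surface. World frame = base frame: x ahead of the robot, y to its left, z up, the work surface at z = 0. Lengths are in m, angles in rad, forces in N, time in s.
With the tool pointing down it reaches from about 0.425 to 0.875 m from the base axis. Payload 8.4 kg.
Tool frame: the origin (TCP) lies midway between the tips of the shut fingers; the grasp point (between the pads) lies 19 mm behind it; z points along the fingers, y is the line along which they close (so a half turn about z gives the same grasp; the last joint's range is limited). The gripper opens to 87 mm and grips with 3 to 60 N. Pads are 19 mm wide; open, the fingers measure 117 mm over their backs; the gripper's body (75 mm by 190 mm) begins 51 mm behind the grasp point.
Start: joints at [1.045, 0.333, 0.04, 1.465, -0.013, 1.343, -0.059], TCP at [0.269, -0.592, 0.223] pointing down, gripper open.
Joint ranges: [-2.58, 2.58], [-0.38, 2.09], [-1.3, 1.39], [0.25, 2.4], [-1.5, 4.64], [0.08, 2.09], [-2.65, 2.65]. Speed limits (rad/s): [2.22, 2.22, 2.79, 2.79, 3.14, 3.14, 3.14].

INTERFACE

Orientations are given as a unit quaternion [w, x, y, z].
In Python, from rig import observe, get_image, get_calibration, finish_job gives the robot as it stands. The module is installed in compiled form; this text tells all that it offers.
- The arm moves only by the tool send_rows, never from a script. Its arguments are lists of equal length, an entry for each row: "xyz": the shift along the tool's x, y, z each as a share of 0.6 m, from -1 to 1, a list of three; "rotation": the turn, a rotation vector about the tool's x, y, z each as a share of 360 degrees, from -1 to 1, a list of three; "gripper": the opening, from -1 (shut) to 1 (fully open). In form: {"xyz": [[x, y, z], ...], "rotation": [[wx, wy, wz], ...], "gripper": [gripper, ...]}. A call has 1 to 8 rows; each row is the pose to reach, as a shift and turn from the pose commanded when the call began, along the tool's axes at that moment, turning the shorter way round; what a row does not reach only later rows make up. A row lasts 1/10 s, in which the tool goes at most 50 mm and 8.59 degrees, less where a joint would pass 70% of its speed; a pose out of reach is approached as far as the arm can. A call with a number of a shift or a turn outside -1 to 1 is refused whole. A call with a gripper value outside its range is refused whole. The fingers move at their own pace and stop on an object; the grip force is fixed at half the most. Time passes only in rows, so rows that repeat a pose let the fingers close. It gives the time, the measured TCP pose, the force, the opening and the grip force at its end, in the units of the state.
- observe(): the state, without advancing time (a new reading comes with each control period).
- get_image(name): name is "scene" or "top" or "wrist"; returns the picture (400x640x3 uint8, red, green, blue); there is no depth.
- get_calibration(name): a dict with "fov_y" (degrees; the focal length in pixels is half the picture's height over the tangent of half this angle, whatever the lens; pixels are square), "cx", "cy" (the principal point, pixels), "origin" and "rotation" of the camera in the world. Camera axes: x right, y down, z forward; pixel columns grow to the right and rows downward; lengths in m; the calibration is good to about 2 mm. A picture is of the moment at which its call begins: read the wrist's pose just before it. get_calibration takes no time and is no camera call; for the wrist camera it gives the pose at the moment of the call.
- finish_job(): hands the job in; it is judged then, once.
The state is a dict: "time": time; "joints": joint angles; "qvel": joint speeds; "tau": joint torques, N m; "position": TCP position; "tool_rot": TCP orientation; "contact_force": force on the tool from outside, world axes, zero at the start; "torque": the same for the moment, N m; "gripper_width": opening from 0.0 (shut) to 1.0 (fully open); "grasp_force": force on a finger pad.
Only numpy, scipy, OpenCV 4.12 (cv2) and the standard library are available. Lean on these libraries where they do the work, as an engineer would, in place of code of your own. Each camera call takes 0.05 s, during which the arm holds its last target. There are 200 camera calls.

## Working session

There is one attempt and no reset: what is moved stays moved. The work goes in short steps, Python scripts to look and compute and a tool call to move; the robot and the scene stay as the last step left them, time stands still between calls to the robot, and variables do not carry over. Pictures are saved under pics/ and viewed, at most 10 in all, crops included, and the job is handed in when it is done.

Besides the shell and the picture viewer there is one more tool, called after ">>>" by a JSON object that holds its "op" and its "data". send_rows: Moves the arm, as the interface text tells. Its arguments: {"type":"object","properties":{"xyz":{"type":"array"},"rotation":{"type":"array"},"gripper":{"type":"array"}},"required":["xyz","rotation","gripper"]}

```bash
mkdir -p pics; python3 - <<'E'
from rig import *
import cv2
print(observe())
for n in ("scene","top"):
    c=get_calibration(n);print(n,c)
    cv2.imwrite(f"pics/{n}0.png",cv2.resize(get_image(n)[:,:,::-1],(800,500)))
print(get_calibration("wrist"))
E
```

```text
{'time': 0.0, 'joints': array([ 1.0448131 ,  0.33387275,  0.03988181,  1.46626708, -0.0134005 ,
        1.34329442, -0.05847276]), 'qvel': array([-7.68160869e-04,  1.71008558e-03, -2.95845638e-05,  1.50991119e-03,
        1.44805985e-03, -9.88693709e-04, -1.59003458e-03]), 'tau': array([-4.27632503e-04, -6.56355143e+01,  1.33502640e+00, -4.03813076e+01,
       -5.96504984e-02,  4.45026846e-02,  1.90416758e-04]), 'position': array([ 0.26884039, -0.59128689,  0.2216861 ]), 'tool_rot': array([-7.56664435e-04,  9.77317719e-01,  2.11776899e-01, -2.19208297e-04]), 'contact_force': array([-0.83929428,  0.12108859,  0.68927386]), 'torque': array([ 0.00295704, -0.08086419, -0.06205291]), 'grasp_force': 0.0, 'gripper_width': 0.9997497066031233}
scene {'fov_y': 57.898375643501694, 'cx': 321.509701640718, 'cy': 198.96291488810138, 'origin': array([ 1.07872535, -0.17192026,  0.82234158]), 'rotation': array([-0.23788295,  0.70859583,  0.63074734, -0.2084741 ])}
top {'fov_y': 43.876160494990884, 'cx': 320.87520941931393, 'cy': 204.53775207384905, 'origin': array([ 0.35252927, -0.08142394,  1.30854439]), 'rotation': array([ 0.05649339, -0.70427078,  0.70601291, -0.04854821])}
{'fov_y': 67.2859447685188, 'cx': 319.4676449509497, 'cy': 201.81754522202894, 'origin': array([ 0.33016292, -0.56467525,  0.38529414]), 'rotation': array([ 0.10326331,  0.83411387, -0.53764853, -0.06726662])}
```

View pics/scene0.png

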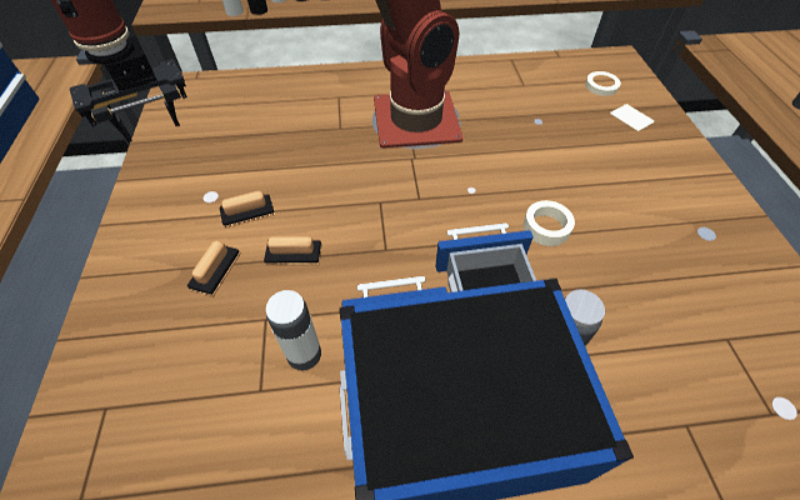

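View pics/top0.png

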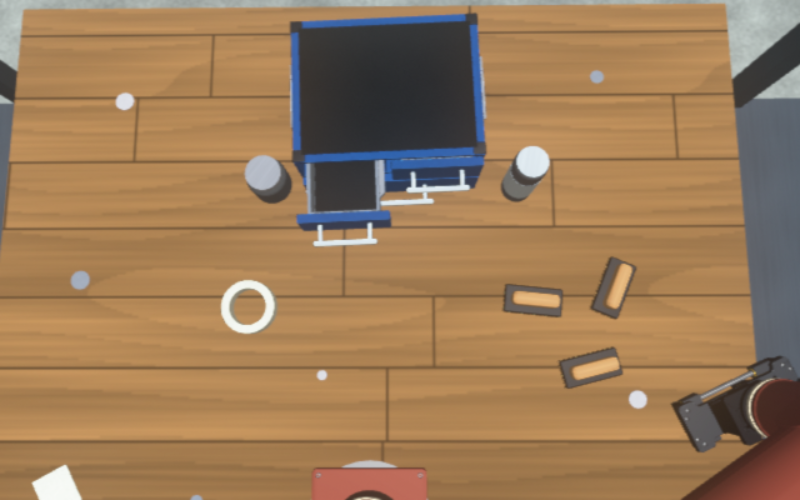

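The top view (800 px wide) shows the chest top's corners at about (291,20), (476,15), (484,152) and (293,160). The left drawer's bar runs (316,243)-(376,240) and the right one's (408,190)-(468,187). Of the three blocks, the leftmost for the robot is at (533,300), with the can at (532,160), the tin at (264,172) and the tape at (248,307).

```bash
cat > h.py <<'E'
import numpy as np, cv2
from rig import *
from scipy.spatial.transform import Rotation as R
def rot(q): return R.from_quat([q[1],q[2],q[3],q[0]])
def px2w(name,uv,z,s=1.,cal=None):
    c=cal or get_calibration(name); f=200/np.tan(np.radians(c["fov_y"]/2))
    uv=np.atleast_2d(uv)/s
    d=np.c_[(uv[:,0]-c["cx"])/f,(uv[:,1]-c["cy"])/f,np.ones(len(uv))]
    d=rot(c["rotation"]).apply(d)
    return c["origin"]+d*((z-c["origin"][2])/d[:,2])[:,None]
def w2px(name,p,cal=None):
    c=cal or get_calibration(name); f=200/np.tan(np.radians(c["fov_y"]/2))
    q=rot(c["rotation"]).inv().apply(np.atleast_2d(p)-c["origin"])
    return q[:,:2]/q[:,2:]*f+[c["cx"],c["cy"]]
E
python3 - <<'E'
from h import *
np.set_printoptions(precision=4,suppress=True)
for n,uv,z in [("chesttop BL BR FR FL",[(291,20),(476,15),(484,152),(293,160)],.194),("bars",[(316,243),(376,240),(408,190),(468,187)],.158),
 ("ridge ends",[(514,298),(560,301)],.055),("base",[(507,284),(563,289),(560,316),(504,311)],.019),("can top",[(533,162)],.19),("tin top",[(264,172)],.1),("tape",[(248,307)],.036)]:
    print(n);print(px2w("top",uv,z,1.25)[:,:2])
im=get_image("top")[:,:,::-1]
a=cv2.resize(im[110:270,220:460],(800,533),interpolation=cv2.INTER_CUBIC); cv2.imwrite("pics/c1.png",a)
E
```

```text
chesttop BL BR FR FL
[[ 0.98    0.1427]
 [ 0.9875 -0.214 ]
 [ 0.7139 -0.2235]
 [ 0.7004  0.132 ]]
bars
[[ 0.5496  0.0916]
 [ 0.5549 -0.0214]
 [ 0.6513 -0.082 ]
 [ 0.6567 -0.1962]]
ridge ends
[[ 0.4532 -0.2951]
 [ 0.4469 -0.3874]]
base
[[ 0.4853 -0.2875]
 [ 0.4746 -0.4034]
 [ 0.4187 -0.395 ]
 [ 0.4292 -0.2798]]
can top
[[ 0.6954 -0.3146]]
tin top
[[0.705 0.208]]
tape
[[0.4376 0.2473]]
```

View pics/c1.png

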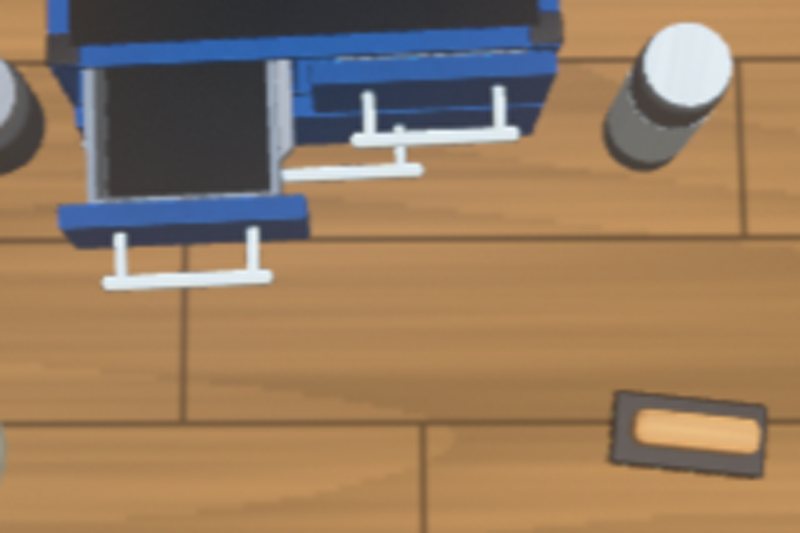

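The enlarged crop shows the left bar from (103,283) to (271,275) and the right bar from (351,140) to (518,132). The block's base corners are at (615,391), (767,406), (762,478) and (610,462).

```bash
cat >> h.py <<'E'
def rel(p,yaw,z_ref=None):
    "shift/turn (shares) from the present pose to TCP p, tool down, tool x at yaw deg"
    s=observe(); Q=rot(s["tool_rot"])
    T=R.from_matrix(np.array([[np.cos(a:=np.radians(yaw)),np.sin(a),0],[np.sin(a),-np.cos(a),0],[0,0,-1]]))
    return np.round(Q.inv().apply(np.array(p)-s["position"])/.6,4), np.round((Q.inv()*T).as_rotvec()/(2*np.pi),4)
E
python3 - <<'E'
from h import *
np.set_printoptions(precision=4,suppress=True)
o=np.array([220,110])
f=lambda l,z:px2w("top",np.array(l)*.3+o,z)[:,:2]
b=f([(103,283),(271,275),(351,140),(518,132)],.158)
print(b,(b[0]+b[1])/2,(b[2]+b[3])/2,[np.degrees(np.arctan2(-(u-v)[0],(u-v)[1])) for u,v in((b[0],b[1]),(b[2],b[3]))])
k=f([(615,391),(767,406),(762,478),(610,462)],.019);print(k,k.mean(0))
print(rel([.552,.035,.25],92.5))
E
```

```text
[[ 0.5484  0.0961]
 [ 0.5537 -0.0226]
 [ 0.6513 -0.0793]
 [ 0.6566 -0.1986]] [0.551  0.0367] [ 0.654 -0.139] [np.float64(2.55938258307588), np.float64(2.555646747533726)]
[[ 0.4851 -0.2847]
 [ 0.473  -0.4025]
 [ 0.4171 -0.3964]
 [ 0.4298 -0.2793]] [ 0.4512 -0.3407]
(array([ 0.8617, -0.7551, -0.046 ]), array([-0.0002, -0.0001, -0.189 ]))
```

>>> {"op": "send_rows", "data": {"xyz": [[0.862,-0.755,-0.046],[0.862,-0.755,-0.046],[0.862,-0.755,-0.046],[0.862,-0.755,-0.046],[0.862,-0.755,-0.046],[0.862,-0.755,-0.046],[0.862,-0.755,-0.046],[0.862,-0.755,-0.046]], "rotation": [[0,0,-0.189],[0,0,-0.189],[0,0,-0.189],[0,0,-0.189],[0,0,-0.189],[0,0,-0.189],[0,0,-0.189],[0,0,-0.189]], "gripper": [-0.26,-0.26,-0.26,-0.26,-0.26,-0.26,-0.26,-0.26]}}

```text
time: 0.95
position: [0.434, -0.2256, 0.2387]
tool_rot: [0.0, 0.689, 0.724, -0.0]
contact_force: [0.3, -0.0, 0.2]
gripper_width: 0.4
grasp_force: 0.0
```

```bash
python3 -c "
from h import *
print(rel([.551,.036,.25],92.5))"
```

```text
(array([ 0.4258,  0.2163, -0.019 ]), array([0.    , 0.0001, 0.0009]))
```

>>> {"op": "send_rows", "data": {"xyz": [[0.426,0.216,-0.019],[0.426,0.216,-0.019],[0.426,0.216,-0.019],[0.426,0.216,-0.019],[0.426,0.216,-0.019],[0.426,0.216,-0.019],[0.426,0.216,-0.019],[0.426,0.216,-0.019]], "rotation": [[0,0,0],[0,0,0],[0,0,0],[0,0,0],[0,0,0],[0,0,0],[0,0,0],[0,0,0]], "gripper": [-0.26,-0.26,-0.26,-0.26,-0.26,-0.26,-0.26,-0.26]}}

```text
time: 1.75
position: [0.552, 0.0343, 0.2496]
tool_rot: [-0.0, 0.691, 0.723, -0.0]
contact_force: [0.3, -0.3, 0.9]
gripper_width: 0.37
grasp_force: 0.0
```

```bash
python3 - <<'E'
from h import *
s=observe();print(s["position"],s["gripper_width"],s["contact_force"])
c=get_calibration("wrist");im=get_image("wrist")
cv2.imwrite("pics/w1.png",cv2.resize(im[:,:,::-1],(800,500)))
print(w2px("wrist",[[.5484,.0961,.158],[.5537,-.0226,.158]],c)*1.25)
E
```

```text
[0.55197573 0.03427635 0.2495596 ] 0.3703937033906048 [ 0.33789748 -0.2742264   0.91995481]
[[397.20791237 163.47156895]
 [397.48190171 328.82640552]]
```

View pics/w1.png

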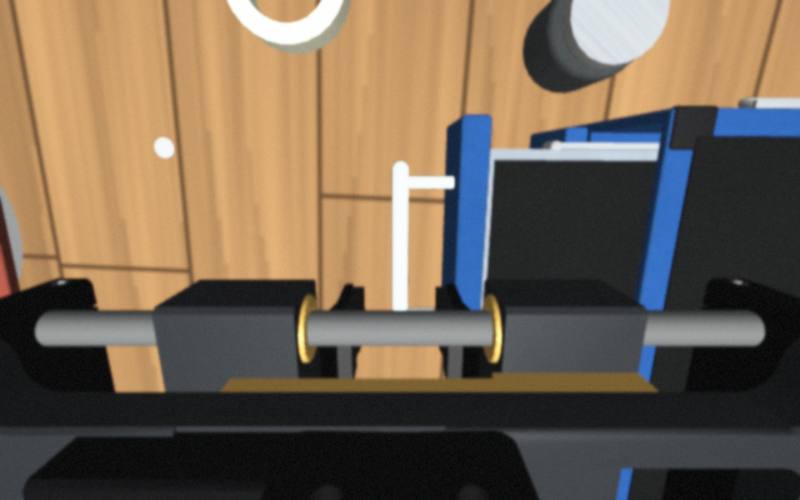

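The wrist view shows the left bar vertical at column 400, its end at (400,162). My estimate projects to (397,163), so it is good to about 2 mm and the fingers straddle the bar.

>>> {"op": "send_rows", "data": {"xyz": [[0,0.002,0.05],[0,0.002,0.08],[0,0.002,0.11],[0,0.002,0.14],[0,0.002,0.165],[0,0.002,0.18],[0,0.002,0.18],[0,0.002,0.18]], "rotation": [[0,0,0],[0,0,0],[0,0,0],[0,0,0],[0,0,0],[0,0,0],[0,0,0],[0,0,0]], "gripper": [-0.26,-0.26,-0.26,-0.26,-0.26,-0.26,-0.26,-0.26]}}

```text
time: 2.6
position: [0.5536, 0.0333, 0.1425]
tool_rot: [0.0, 0.692, 0.722, 0.0]
contact_force: [-0.8, -0.2, 0.0]
gripper_width: 0.368
grasp_force: 0.0
```

>>> {"op": "send_rows", "data": {"xyz": [[0,0,0],[0,0,0],[0,0,0],[0,0,0]], "rotation": [[0,0,0],[0,0,0],[0,0,0],[0,0,0]], "gripper": [-1,-1,-1,-1]}}

```text
time: 3.0
position: [0.5534, 0.0336, 0.1423]
tool_rot: [0.0, 0.692, 0.722, 0.0]
contact_force: [-1.0, -0.0, 1.1]
gripper_width: 0.118
grasp_force: 30.0
```

>>> {"op": "send_rows", "data": {"xyz": [[0,0.01,0],[0,0.028,0],[0,0.046,0],[0,0.064,0],[0,0.082,0],[0,0.1,0],[0,0.115,0],[0,0.125,0]], "rotation": [[0,0,0],[0,0,0],[0,0,0],[0,0,0],[0,0,0],[0,0,0],[0,0,0],[0,0,0]], "gripper": [-1,-1,-1,-1,-1,-1,-1,-1]}}

```text
time: 3.8
position: [0.6301, 0.0367, 0.1423]
tool_rot: [0.0, 0.692, 0.722, 0.001]
contact_force: [-0.6, -0.9, 6.9]
gripper_width: 0.111
grasp_force: 30.0
```

>>> {"op": "send_rows", "data": {"xyz": [[0,0.003,0],[0,0.006,0],[0,0.009,0],[0,0.012,0],[0,0.012,0]], "rotation": [[0,0,0],[0,0,0],[0,0,0],[0,0,0],[0,0,0]], "gripper": [-1,-1,-1,-1,-1]}}

```text
time: 4.3
position: [0.6371, 0.037, 0.1423]
tool_rot: [0.001, 0.692, 0.722, 0.001]
contact_force: [1.2, 0.0, 4.8]
gripper_width: 0.114
grasp_force: 30.0
```

>>> {"op": "send_rows", "data": {"xyz": [[0,0.002,0],[0,0.004,0],[0,0.006,0],[0,0.006,0]], "rotation": [[0,0,0],[0,0,0],[0,0,0],[0,0,0]], "gripper": [-1,-1,-1,-1]}}

```text
time: 4.7
position: [0.6394, 0.0371, 0.1423]
tool_rot: [-0.0, 0.692, 0.722, -0.0]
contact_force: [-4.9, -0.9, 8.4]
gripper_width: 0.114
grasp_force: 30.0
```

>>> {"op": "send_rows", "data": {"xyz": [[0,0.002,0],[0,0.004,0],[0,0.004,0]], "rotation": [[0,0,0],[0,0,0],[0,0,0]], "gripper": [-1,-1,-1]}}

```text
time: 5.0
position: [0.6401, 0.037, 0.1422]
tool_rot: [-0.001, 0.692, 0.722, -0.002]
contact_force: [-14.8, -1.8, 13.8]
gripper_width: 0.113
grasp_force: 30.0
```

>>> {"op": "send_rows", "data": {"xyz": [[0,0.002,0],[0,0.004,0],[0,0.004,0]], "rotation": [[0,0,0],[0,0,0],[0,0,0]], "gripper": [-1,-1,-1]}}

```text
time: 5.3
position: [0.6415, 0.0371, 0.1422]
tool_rot: [-0.002, 0.692, 0.722, -0.003]
contact_force: [-18.8, -1.5, 17.0]
gripper_width: 0.114
grasp_force: 30.0
```

>>> {"op": "send_rows", "data": {"xyz": [[0,0.002,0],[0,0.003,0],[0,0.003,0]], "rotation": [[0,0,0],[0,0,0],[0,0,0]], "gripper": [-1,-1,-1]}}

```text
time: 5.6
position: [0.6474, 0.0374, 0.1423]
tool_rot: [0.001, 0.692, 0.722, 0.001]
contact_force: [4.4, -0.1, 2.8]
gripper_width: 0.113
grasp_force: 30.0
```

>>> {"op": "send_rows", "data": {"xyz": [[0,0.002,0],[0,0.004,0],[0,0.004,0]], "rotation": [[0,0,0],[0,0,0],[0,0,0]], "gripper": [-1,-1,-1]}}

```text
time: 5.9
position: [0.6474, 0.0374, 0.1423]
tool_rot: [-0.001, 0.692, 0.722, -0.001]
contact_force: [-5.8, -1.7, 9.8]
gripper_width: 0.115
grasp_force: 30.0
```

>>> {"op": "send_rows", "data": {"xyz": [[0,-0.004,0],[0,-0.004,0],[0,-0.004,0],[0,-0.004,-0.03],[0,-0.004,-0.06],[0,-0.004,-0.09],[0,-0.004,-0.11],[0,-0.004,-0.11]], "rotation": [[0,0,0],[0,0,0],[0,0,0],[0,0,0],[0,0,0],[0,0,0],[0,0,0],[0,0,0]], "gripper": [-0.26,-0.26,-0.26,-0.26,-0.26,-0.26,-0.26,-0.26]}}

```text
time: 6.7
position: [0.6463, 0.0379, 0.2094]
tool_rot: [0.001, 0.692, 0.722, 0.001]
contact_force: [0.3, 0.6, -0.8]
gripper_width: 0.37
grasp_force: 0.0
```

```bash
python3 - <<'E'
from h import *
print(rel([.655,-.139,.21],92.5))
im=get_image("top")
cv2.imwrite("pics/c2.png",cv2.resize(im[90:250,220:460,::-1],(800,533),interpolation=cv2.INTER_CUBIC))
E
```

```text
(array([-0.2951,  0.0016, -0.001 ]), array([ 0.0003, -0.    , -0.    ]))
```

>>> {"op": "send_rows", "data": {"xyz": [[-0.295,0.002,0],[-0.295,0.002,0],[-0.295,0.002,0],[-0.295,0.002,0],[-0.295,0.002,0],[-0.295,0.002,0]], "rotation": [[0,0,0],[0,0,0],[0,0,0],[0,0,0],[0,0,0],[0,0,0]], "gripper": [-0.26,-0.26,-0.26,-0.26,-0.26,-0.26]}}

```text
time: 7.35
position: [0.6539, -0.1395, 0.2065]
tool_rot: [-0.001, 0.692, 0.722, -0.0]
contact_force: [-0.2, 0.7, 0.2]
gripper_width: 0.372
grasp_force: 0.0
```

```bash
python3 - <<'E'
from h import *
print(rel([.655,-.139,.1415],92.5), observe()["position"])
c=get_calibration("wrist");print(w2px("wrist",[[.655-.0024,-.139+.055,.158],[.655+.0024,-.139-.055,.158]],c)*1.25)
cv2.imwrite("pics/w2.png",cv2.resize(get_image("wrist")[:,:,::-1],(800,500)))
E
```

```text
(array([0.0006, 0.0021, 0.1083]), array([-0.0003, -0.0002, -0.0002])) [ 0.65391187 -0.13945935  0.20649452]
[[400.09075252 176.62717556]
 [400.45495127 355.98060736]]
```

View pics/w2.png

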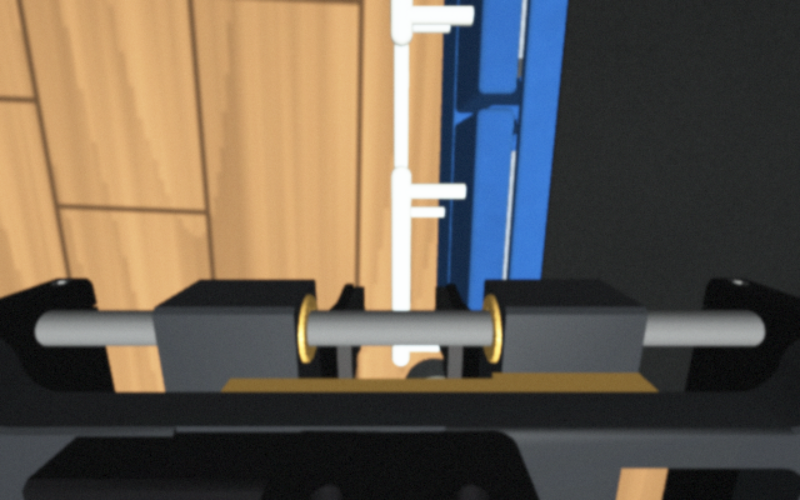

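The wrist view shows the right bar at column 401, rows 168 to 366, where 400 was predicted. It is in line with the left bar, which is shut. I'll descend and grip.

>>> {"op": "send_rows", "data": {"xyz": [[0,0.002,0.03],[0,0.002,0.06],[0,0.002,0.09],[0,0.002,0.108],[0,0.002,0.108],[0,0.002,0.108],[0,0.002,0.108]], "rotation": [[0,0,0],[0,0,0],[0,0,0],[0,0,0],[0,0,0],[0,0,0],[0,0,0]], "gripper": [-0.26,-0.26,-0.26,-0.26,-0.26,-0.26,-0.26]}}

```text
time: 8.1
position: [0.6563, -0.1388, 0.1444]
tool_rot: [0.001, 0.691, 0.722, 0.0]
contact_force: [-0.4, -0.6, -0.3]
gripper_width: 0.366
grasp_force: 0.0
```

>>> {"op": "send_rows", "data": {"xyz": [[0,0,0],[0,0,0],[0,0,0],[0,0,0]], "rotation": [[0,0,0],[0,0,0],[0,0,0],[0,0,0]], "gripper": [-1,-1,-1,-1]}}

```text
time: 8.5
position: [0.6545, -0.1393, 0.1434]
tool_rot: [-0.001, 0.692, 0.722, -0.001]
contact_force: [-5.0, 0.4, 2.3]
gripper_width: 0.115
grasp_force: 30.0
```

>>> {"op": "send_rows", "data": {"xyz": [[0,-0.003,0],[0,-0.006,0],[0,-0.009,0],[0,-0.009,0]], "rotation": [[0,0,0],[0,0,0],[0,0,0],[0,0,0]], "gripper": [-1,-1,-1,-1]}}

```text
time: 8.9
position: [0.6541, -0.1393, 0.1435]
tool_rot: [0.003, 0.691, 0.722, 0.003]
contact_force: [20.3, -0.5, -11.8]
gripper_width: 0.115
grasp_force: 30.0
```

>>> {"op": "send_rows", "data": {"xyz": [[0,-0.002,0],[0,-0.004,0],[0,-0.004,0]], "rotation": [[0,0,0],[0,0,0],[0,0,0]], "gripper": [-1,-1,-1]}}

```text
time: 9.2
position: [0.6476, -0.1396, 0.1433]
tool_rot: [-0.0, 0.692, 0.722, -0.0]
contact_force: [-10.4, 0.7, 7.5]
gripper_width: 0.117
grasp_force: 30.0
```

>>> {"op": "send_rows", "data": {"xyz": [[0,-0.012,0],[0,-0.035,0],[0,-0.065,0],[0,-0.095,0],[0,-0.125,0],[0,-0.155,0],[0,-0.185,0],[0,-0.215,0]], "rotation": [[0,0,0],[0,0,0],[0,0,0],[0,0,0],[0,0,0],[0,0,0],[0,0,0],[0,0,0]], "gripper": [-1,-1,-1,-1,-1,-1,-1,-1]}}

```text
time: 10.0
position: [0.5183, -0.1449, 0.1433]
tool_rot: [0.0, 0.692, 0.722, 0.0]
contact_force: [2.1, 0.2, 1.6]
gripper_width: 0.118
grasp_force: 30.0
```

>>> {"op": "send_rows", "data": {"xyz": [[0,-0.025,0],[0,-0.045,0],[0,-0.065,0],[0,-0.08,0],[0,-0.08,0],[0,-0.08,0]], "rotation": [[0,0,0],[0,0,0],[0,0,0],[0,0,0],[0,0,0],[0,0,0]], "gripper": [-1,-1,-1,-1,-1,-1]}}

```text
time: 10.6
position: [0.4709, -0.1468, 0.1432]
tool_rot: [-0.0, 0.691, 0.722, -0.0]
contact_force: [-1.4, 3.7, 2.5]
gripper_width: 0.114
grasp_force: 30.0
```

>>> {"op": "send_rows", "data": {"xyz": [[0,0,0],[0,0,0],[0,0,0],[0,0,-0.05],[0,0,-0.1],[0,0,-0.14],[-0.05,0,-0.16],[-0.1,0,-0.16]], "rotation": [[0,0,0],[0,0,0],[0,0,0],[0,0,0],[0,0,0],[0,0,0],[0,0,0],[0,0,0]], "gripper": [-0.26,-0.26,-0.26,-0.26,-0.26,-0.26,0.38,0.38]}}

```text
time: 11.4
position: [0.475, -0.2081, 0.2416]
tool_rot: [0.002, 0.691, 0.723, 0.0]
contact_force: [0.2, -0.3, -0.0]
gripper_width: 0.475
grasp_force: 0.0
```

```bash
python3 - <<'E'
from h import *
print(observe()["position"],rel([.4512,-.3407,.2],85))
E
```

```text
[ 0.47501579 -0.20808238  0.24161395] (array([-0.2188, -0.0499,  0.0697]), array([0.0006, 0.0004, 0.0211]))
```

>>> {"op": "send_rows", "data": {"xyz": [[-0.219,-0.05,0.07],[-0.219,-0.05,0.07],[-0.219,-0.05,0.07],[-0.219,-0.05,0.07],[-0.219,-0.05,0.07],[-0.219,-0.05,0.07]], "rotation": [[0,0,0.021],[0,0,0.021],[0,0,0.021],[0,0,0.021],[0,0,0.021],[0,0,0.021]], "gripper": [0.38,0.38,0.38,0.38,0.38,0.38]}}

```text
time: 12.0
position: [0.4501, -0.3388, 0.1974]
tool_rot: [0.0, 0.737, 0.676, 0.0]
contact_force: [-0.5, 1.2, 0.8]
gripper_width: 0.687
grasp_force: 0.0
```

```bash
python3 - <<'E'
from h import *
print(observe()["position"],observe()["tool_rot"],rel([.4512,-.3407,.024],85))
c=get_calibration("wrist");print(w2px("wrist",[[.4851,-.2847,.019],[.473,-.4025,.019],[.4171,-.3964,.019],[.4298,-.2793,.019],[.4512,-.3407,.055]],c)*1.25)
cv2.imwrite("pics/w3.png",cv2.resize(get_image("wrist")[:,:,::-1],(800,500)))
E
```

```text
[ 0.45014021 -0.33877988  0.1974109 ] [6.30753830e-05 7.37228924e-01 6.75642985e-01 2.56633730e-04] (array([-0.0031,  0.0019,  0.289 ]), array([ 0.0001, -0.    ,  0.    ]))
[[432.27558378 167.83919376]
 [427.93508606 293.49612714]
 [369.68204683 292.38555179]
 [369.73092701 167.26560038]
 [399.8785033  241.20158698]]
```

View pics/w3.png

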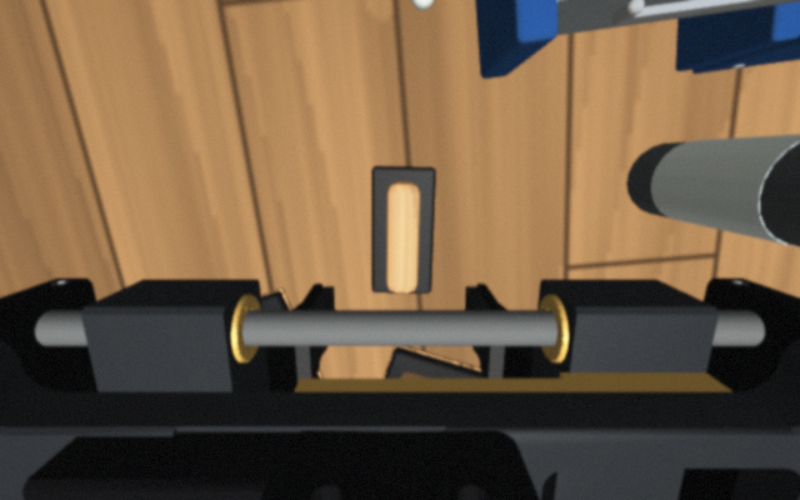

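The wrist view shows the block's base at columns 374-436 and rows 167-293, square to the tool. That is about 3 px (2-3 mm) toward +x of my estimate, so I'll correct, descend and grip.

>>> {"op": "send_rows", "data": {"xyz": [[-0.003,0.0055,0.07],[-0.003,0.0055,0.14],[-0.003,0.0055,0.2],[-0.003,0.0055,0.24],[-0.003,0.0055,0.27],[-0.003,0.0055,0.287],[-0.003,0.0055,0.287],[-0.003,0.0055,0.287]], "rotation": [[0,0,0],[0,0,0],[0,0,0],[0,0,0],[0,0,0],[0,0,0],[0,0,0],[0,0,0]], "gripper": [0.38,0.38,0.38,0.38,0.38,0.38,0.38,0.38]}}

```text
time: 12.85
position: [0.4534, -0.3417, 0.026]
tool_rot: [0.001, 0.737, 0.675, 0.0]
contact_force: [-0.1, 1.5, -0.1]
gripper_width: 0.691
grasp_force: 0.0
```

>>> {"op": "send_rows", "data": {"xyz": [[0,0,0],[0,0,0],[0,0,0],[0,0,0],[0,0,0],[0,0,0]], "rotation": [[0,0,0],[0,0,0],[0,0,0],[0,0,0],[0,0,0],[0,0,0]], "gripper": [-1,-1,-1,-1,-1,-1]}}

```text
time: 13.45
position: [0.4526, -0.3419, 0.0251]
tool_rot: [0.0, 0.738, 0.675, 0.0]
contact_force: [0.0, -0.3, 2.7]
gripper_width: 0.32
grasp_force: 29.9
```

>>> {"op": "send_rows", "data": {"xyz": [[0,0,-0.04],[0,0,-0.1],[0,0,-0.17],[0,0,-0.25],[0,0,-0.33],[0,0,-0.38],[0,0,-0.39],[0,0,-0.39]], "rotation": [[0,0,0],[0,0,0],[0,0,0],[0,0,0],[0,0,0],[0,0,0],[0,0,0],[0,0,0]], "gripper": [-1,-1,-1,-1,-1,-1,-1,-1]}}

```text
time: 14.25
position: [0.4526, -0.3419, 0.2589]
tool_rot: [0.0, 0.738, 0.675, -0.0]
contact_force: [-0.3, 0.8, -3.3]
gripper_width: 0.315
grasp_force: 29.9
```

```bash
python3 - <<'E'
from h import *
print(observe()["position"],rel([.6147,-.1407,.26],2.5))
E
```

```text
[ 0.45258613 -0.34187067  0.25886567] (array([ 0.3579,  0.2395, -0.0019]), array([1.00e-04, 0.00e+00, 2.29e-01]))
```

>>> {"op": "send_rows", "data": {"xyz": [[0.03,0.02,0],[0.07,0.05,0],[0.12,0.08,0],[0.17,0.115,0],[0.22,0.15,0],[0.27,0.18,0],[0.315,0.21,0],[0.345,0.23,0]], "rotation": [[0,0,0.015],[0,0,0.035],[0,0,0.058],[0,0,0.081],[0,0,0.104],[0,0,0.127],[0,0,0.15],[0,0,0.173]], "gripper": [-1,-1,-1,-1,-1,-1,-1,-1]}}

```text
time: 15.05
position: [0.6084, -0.1447, 0.2554]
tool_rot: [-0.002, 0.981, 0.195, -0.002]
contact_force: [0.4, -0.9, -2.9]
gripper_width: 0.317
grasp_force: 29.9
```

```bash
python3 - <<'E'
from h import *
print(observe()["position"],rel([.6147,-.1407,.26],2.5))
E
```

```text
[ 0.60838814 -0.14472969  0.25542644] (array([ 0.0123, -0.0022, -0.0077]), array([-0.0005,  0.0006,  0.0555]))
```

>>> {"op": "send_rows", "data": {"xyz": [[0.012,-0.002,-0.008],[0.012,-0.002,-0.008],[0.012,-0.002,-0.008],[0.012,-0.002,-0.008],[0.012,-0.002,-0.008]], "rotation": [[0,0,0.018],[0,0,0.036],[0,0,0.0555],[0,0,0.0555],[0,0,0.0555]], "gripper": [-1,-1,-1,-1,-1]}}

```text
time: 15.55
position: [0.6138, -0.1438, 0.2616]
tool_rot: [-0.0, 1.0, 0.025, -0.002]
contact_force: [-0.3, 0.1, -2.8]
gripper_width: 0.32
grasp_force: 29.9
```

```bash
python3 - <<'E'
from h import *
s=observe();print(s["position"],rel([.6147,-.1407,.145],2.5))
# drawer inner outline predicted at wall top (z .168), in scene and wrist
a=np.radians(2.5);X=np.array([np.cos(a),np.sin(a),0]);Y=np.array([-np.sin(a),np.cos(a),0])
F=np.array([.5298,-.1444,.168])
P=[F+Y*.062,F-Y*.062,F+X*.17-Y*.062,F+X*.17+Y*.062]
im=np.ascontiguousarray(get_image("top")[:,:,::-1])
a=cv2.resize(im[110:260,260:440],(720,600),interpolation=cv2.INTER_CUBIC)
print((w2px("top",P)-[260,110])*4)
cv2.imwrite("pics/c4.png",a)
E
```

```text
[ 0.61375901 -0.14381772  0.2616365 ] (array([ 0.0024, -0.0049,  0.1944]), array([-0.0001,  0.0005,  0.0011]))
[[267.15571375 371.78050356]
 [480.51437558 361.86167351]
 [462.47494477  79.14566501]
 [253.69321859  88.98738724]]
```

View pics/c4.png

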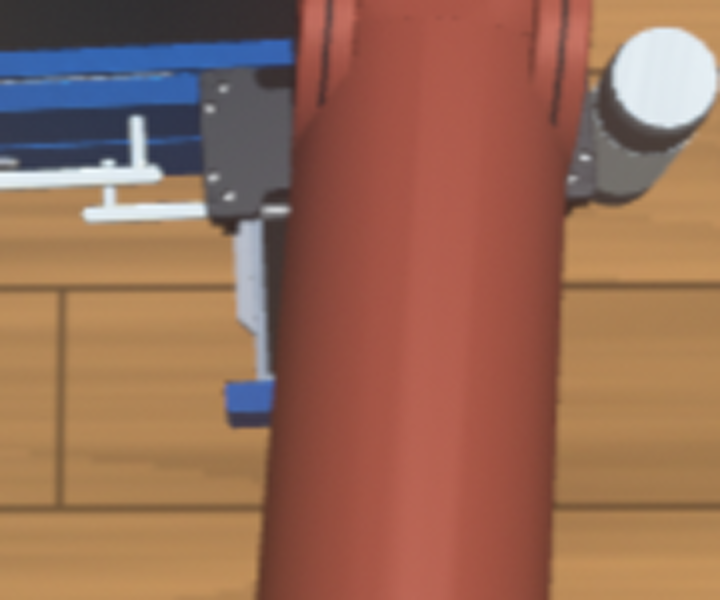

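The top crop shows the drawer's left inner wall ending at (266,378), where (267,372) was predicted. The drawer pose holds and the gripper is clear of the can, so I'll lower the block.

>>> {"op": "send_rows", "data": {"xyz": [[0.002,-0.005,0],[0.002,-0.005,0.04],[0.002,-0.005,0.08],[0.002,-0.005,0.115],[0.002,-0.005,0.15],[0.002,-0.005,0.175],[0.002,-0.005,0.19],[0.002,-0.005,0.19]], "rotation": [[0,0,0.001],[0,0,0.001],[0,0,0.001],[0,0,0.001],[0,0,0.001],[0,0,0.001],[0,0,0.001],[0,0,0.001]], "gripper": [-1,-1,-1,-1,-1,-1,-1,-1]}}

```text
time: 16.4
position: [0.615, -0.1407, 0.1487]
tool_rot: [-0.0, 1.0, 0.02, -0.001]
contact_force: [0.5, -0.0, -1.9]
gripper_width: 0.32
grasp_force: 29.9
```

>>> {"op": "send_rows", "data": {"xyz": [[0,0,0.004],[0,0,0.007],[0,0,0.01],[0,0,0.01]], "rotation": [[0,0,0],[0,0,0],[0,0,0],[0,0,0]], "gripper": [-1,-1,-1,-1]}}

```text
time: 16.8
position: [0.6156, -0.1409, 0.144]
tool_rot: [0.0, 1.0, 0.02, 0.0]
contact_force: [-0.7, -0.6, -3.0]
gripper_width: 0.32
grasp_force: 29.9
```

>>> {"op": "send_rows", "data": {"xyz": [[0,0,0.002],[0,0,0.004],[0,0,0.005],[0,0,0.005]], "rotation": [[0,0,0],[0,0,0],[0,0,0],[0,0,0]], "gripper": [-1,-1,-1,-1]}}

```text
time: 17.2
position: [0.6155, -0.1409, 0.1407]
tool_rot: [-0.0, 1.0, 0.02, -0.0]
contact_force: [0.9, -0.3, -2.3]
gripper_width: 0.321
grasp_force: 29.9
```

>>> {"op": "send_rows", "data": {"xyz": [[0,0,0.0015],[0,0,0.003],[0,0,0.003]], "rotation": [[0,0,0],[0,0,0],[0,0,0]], "gripper": [-1,-1,-1]}}

```text
time: 17.5
position: [0.6157, -0.1409, 0.1392]
tool_rot: [0.0, 1.0, 0.02, 0.0]
contact_force: [0.4, -0.3, -1.5]
gripper_width: 0.322
grasp_force: 29.9
```

>>> {"op": "send_rows", "data": {"xyz": [[0,0,0.0015],[0,0,0.003],[0,0,0.003]], "rotation": [[0,0,0],[0,0,0],[0,0,0]], "gripper": [-1,-1,-1]}}

```text
time: 17.8
position: [0.6169, -0.1408, 0.1391]
tool_rot: [0.0, 1.0, 0.02, 0.002]
contact_force: [-0.4, 0.9, 8.3]
gripper_width: 0.321
grasp_force: 29.9
```

>>> {"op": "send_rows", "data": {"xyz": [[0,0,-0.001],[0,0,-0.001],[0,0,-0.001],[0,0,-0.001],[0,0,-0.03],[0,0,-0.08],[0,0,-0.14],[0,0,-0.2]], "rotation": [[0,0,0],[0,0,0],[0,0,0],[0,0,0],[0,0,0],[0,0,0],[0,0,0],[0,0,0]], "gripper": [0.1,0.1,0.1,0.1,0.1,0.1,0.1,0.1]}}

```text
time: 18.6
position: [0.6152, -0.1408, 0.2581]
tool_rot: [-0.0, 1.0, 0.02, -0.0]
contact_force: [0.7, 0.2, 0.4]
gripper_width: 0.546
grasp_force: 0.0
```

```bash
python3 - <<'E'
from h import *
s=observe();print(s["position"],s["gripper_width"],rel([.4709,-.147,.255],92.5))
E
```

```text
[ 0.61520189 -0.14082319  0.25814676] 0.5457323939633039 (array([-0.2407,  0.0006,  0.0054]), array([-1.000e-04,  1.000e-04, -2.505e-01]))
```

>>> {"op": "send_rows", "data": {"xyz": [[-0.03,0,0],[-0.06,0,0],[-0.09,0,0],[-0.12,0,0],[-0.15,0,0],[-0.18,0,0],[-0.21,0,0],[-0.24,0,0]], "rotation": [[0,0,-0.2505],[0,0,-0.2505],[0,0,-0.2505],[0,0,-0.2505],[0,0,-0.2505],[0,0,-0.2505],[0,0,-0.2505],[0,0,-0.2505]], "gripper": [-0.26,-0.26,-0.26,-0.26,-0.26,-0.26,-0.26,-0.26]}}

```text
time: 19.4
position: [0.4708, -0.1467, 0.2571]
tool_rot: [-0.0, 0.812, 0.584, -0.0]
contact_force: [-1.0, 0.3, 0.6]
gripper_width: 0.37
grasp_force: 0.0
```

```bash
python3 - <<'E'
from h import *
s=observe();print(s["position"],s["gripper_width"],rel([.4709,-.147,.25],92.5))
E
```

```text
[ 0.47084202 -0.14669178  0.25710691] 0.3700037952002805 (array([-0.0005,  0.0003,  0.0118]), array([-0.    ,  0.    , -0.0586]))
```

>>> {"op": "send_rows", "data": {"xyz": [[0,0,0.012],[0,0,0.012],[0,0,0.012],[0,0,0.012],[0,0,0.012]], "rotation": [[0,0,-0.0586],[0,0,-0.0586],[0,0,-0.0586],[0,0,-0.0586],[0,0,-0.0586]], "gripper": [-0.26,-0.26,-0.26,-0.26,-0.26]}}

```text
time: 19.9
position: [0.4716, -0.1467, 0.25]
tool_rot: [-0.0, 0.694, 0.72, -0.0]
contact_force: [-0.5, 0.1, -0.4]
gripper_width: 0.371
grasp_force: 0.0
```

```bash
python3 - <<'E'
from h import *
s=observe();print(s["position"],s["gripper_width"],rel([.4709,-.147,.142],92.5))
c=get_calibration("wrist");print(w2px("wrist",[[.4685,-.092,.158],[.4733,-.202,.158]],c)*1.25)
a=cv2.resize(get_image("wrist")[:,:,::-1],(800,500))
b=cv2.resize(get_image("top")[100:225,240:440,::-1],(560,350))
b=np.pad(b,((0,0),(0,0),(0,0)))
cv2.imwrite("pics/w5.png",cv2.resize(np.vstack([a[:330],np.pad(b,((0,0),(120,120),(0,0)))]),(705,600)))
E
```

```text
[ 0.47164779 -0.14666865  0.24998352] 0.3712302820717208 (array([-0.0005, -0.0013,  0.18  ]), array([-0.    , -0.    , -0.0013]))
[[396.47003763 174.4788673 ]
 [398.15464218 326.6185169 ]]
```

View pics/w5.png

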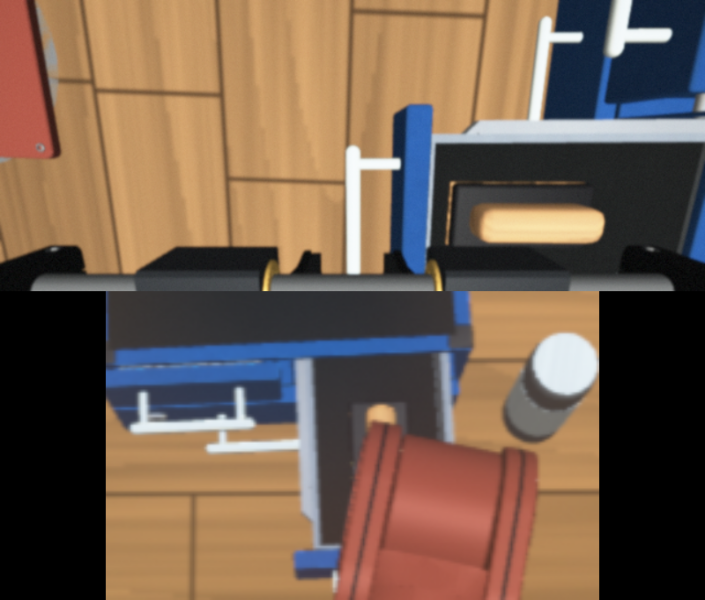

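The wrist view shows the block flat inside the drawer, with the bar at column 400 between the fingers. I'll grip the bar and shut the drawer gently.

>>> {"op": "send_rows", "data": {"xyz": [[0,0,0.05],[0,0,0.08],[0,0,0.11],[0,0,0.14],[0,0,0.165],[0,0,0.178],[0,0,0.178],[0,0,0.178]], "rotation": [[0,0,0],[0,0,0],[0,0,0],[0,0,0],[0,0,0],[0,0,0],[0,0,0],[0,0,0]], "gripper": [-0.26,-0.26,-0.26,-0.26,-0.26,-0.26,-0.26,-0.26]}}

```text
time: 20.8
position: [0.472, -0.1467, 0.1438]
tool_rot: [0.0, 0.694, 0.72, 0.0]
contact_force: [0.6, -1.2, -0.5]
gripper_width: 0.369
grasp_force: 0.0
```

>>> {"op": "send_rows", "data": {"xyz": [[0,0,0],[0,0,0],[0,0,0],[0,0,0]], "rotation": [[0,0,0],[0,0,0],[0,0,0],[0,0,0]], "gripper": [-1,-1,-1,-1]}}

```text
time: 21.2
position: [0.4719, -0.1468, 0.1435]
tool_rot: [0.0, 0.694, 0.72, 0.0]
contact_force: [1.4, 0.0, 1.6]
gripper_width: 0.113
grasp_force: 30.0
```

>>> {"op": "send_rows", "data": {"xyz": [[0,0.006,0],[0,0.018,0],[0,0.034,0],[0,0.052,0],[0,0.07,0],[0,0.088,0],[0,0.106,0],[0,0.124,0]], "rotation": [[0,0,0],[0,0,0],[0,0,0],[0,0,0],[0,0,0],[0,0,0],[0,0,0],[0,0,0]], "gripper": [-1,-1,-1,-1,-1,-1,-1,-1]}}

```text
time: 22.0
position: [0.5477, -0.1437, 0.1435]
tool_rot: [0.0, 0.694, 0.72, 0.0]
contact_force: [-1.4, -0.3, 6.2]
gripper_width: 0.109
grasp_force: 30.0
```

>>> {"op": "send_rows", "data": {"xyz": [[0,0.018,0],[0,0.036,0],[0,0.054,0],[0,0.072,0],[0,0.09,0],[0,0.108,0],[0,0.125,0],[0,0.138,0]], "rotation": [[0,0,0],[0,0,0],[0,0,0],[0,0,0],[0,0,0],[0,0,0],[0,0,0],[0,0,0]], "gripper": [-1,-1,-1,-1,-1,-1,-1,-1]}}

```text
time: 22.8
position: [0.6307, -0.1404, 0.1436]
tool_rot: [0.0, 0.694, 0.72, 0.001]
contact_force: [-2.0, 0.4, 7.5]
gripper_width: 0.112
grasp_force: 30.0
```

>>> {"op": "send_rows", "data": {"xyz": [[0,0.005,0],[0,0.009,0],[0,0.012,0],[0,0.014,0],[0,0.014,0]], "rotation": [[0,0,0],[0,0,0],[0,0,0],[0,0,0],[0,0,0]], "gripper": [-1,-1,-1,-1,-1]}}

```text
time: 23.3
position: [0.6388, -0.14, 0.1436]
tool_rot: [0.001, 0.694, 0.72, 0.001]
contact_force: [0.5, 0.6, 5.5]
gripper_width: 0.114
grasp_force: 30.0
```

>>> {"op": "send_rows", "data": {"xyz": [[0,0.004,0],[0,0.008,0],[0,0.012,0],[0,0.014,0],[0,0.014,0]], "rotation": [[0,0,0],[0,0,0],[0,0,0],[0,0,0],[0,0,0]], "gripper": [-1,-1,-1,-1,-1]}}

```text
time: 23.8
position: [0.6464, -0.1397, 0.1436]
tool_rot: [-0.0, 0.694, 0.72, 0.0]
contact_force: [-5.1, 1.5, 8.4]
gripper_width: 0.11
grasp_force: 30.0
```

>>> {"op": "send_rows", "data": {"xyz": [[0,0.002,0],[0,0.004,0],[0,0.006,0],[0,0.006,0]], "rotation": [[0,0,0],[0,0,0],[0,0,0],[0,0,0]], "gripper": [-1,-1,-1,-1]}}

```text
time: 24.2
position: [0.6475, -0.1397, 0.1435]
tool_rot: [-0.002, 0.694, 0.72, -0.002]
contact_force: [-16.0, 1.7, 16.1]
gripper_width: 0.115
grasp_force: 30.0
```

>>> {"op": "send_rows", "data": {"xyz": [[0,0.002,0],[0,0.004,0],[0,0.004,0]], "rotation": [[0,0,0],[0,0,0],[0,0,0]], "gripper": [-1,-1,-1]}}

```text
time: 24.5
position: [0.651, -0.1395, 0.1436]
tool_rot: [-0.001, 0.694, 0.72, -0.001]
contact_force: [-6.5, 2.2, 8.9]
gripper_width: 0.114
grasp_force: 30.0
```

>>> {"op": "send_rows", "data": {"xyz": [[0,0.002,0],[0,0.003,0],[0,0.003,0]], "rotation": [[0,0,0],[0,0,0],[0,0,0]], "gripper": [-1,-1,-1]}}

```text
time: 24.8
position: [0.6545, -0.1394, 0.1436]
tool_rot: [0.0, 0.694, 0.72, 0.001]
contact_force: [-1.4, 1.2, 6.4]
gripper_width: 0.112
grasp_force: 30.0
```

>>> {"op": "send_rows", "data": {"xyz": [[0,0.002,0],[0,0.004,0],[0,0.004,0]], "rotation": [[0,0,0],[0,0,0],[0,0,0]], "gripper": [-1,-1,-1]}}

```text
time: 25.1
position: [0.6546, -0.1394, 0.1435]
tool_rot: [-0.001, 0.694, 0.72, -0.001]
contact_force: [-12.7, 2.5, 14.8]
gripper_width: 0.114
grasp_force: 30.0
```

>>> {"op": "send_rows", "data": {"xyz": [[0,-0.004,0],[0,-0.004,0],[0,-0.004,0],[0,-0.004,0],[0,-0.004,-0.04],[0,-0.004,-0.09],[0,-0.004,-0.15],[0,-0.004,-0.2]], "rotation": [[0,0,0],[0,0,0],[0,0,0],[0,0,0],[0,0,0],[0,0,0],[0,0,0],[0,0,0]], "gripper": [-0.26,-0.26,-0.26,-0.26,-0.26,-0.26,-0.26,-0.26]}}

```text
time: 25.9
position: [0.6536, -0.1398, 0.2649]
tool_rot: [0.0, 0.694, 0.72, 0.0]
contact_force: [1.2, 0.1, -0.2]
gripper_width: 0.369
grasp_force: 0.0
```

>>> {"op": "send_rows", "data": {"xyz": [[0,-0.06,-0.03],[0,-0.12,-0.03],[0,-0.2,-0.03],[0,-0.25,-0.03],[0,-0.25,-0.03],[0,-0.25,-0.03]], "rotation": [[0,0,0],[0,0,0],[0,0,0],[0,0,0],[0,0,0],[0,0,0]], "gripper": [-0.26,-0.26,-0.26,-0.26,-0.26,-0.26]}}

```text
time: 26.5
position: [0.5034, -0.1458, 0.2817]
tool_rot: [0.001, 0.694, 0.72, 0.0]
contact_force: [1.0, 0.3, 0.3]
gripper_width: 0.37
grasp_force: 0.0
```

```bash
python3 - <<'E'
from h import *
print(observe()["position"])
cv2.imwrite("pics/s6.png",cv2.resize(get_image("scene")[:,:,::-1],(800,500)))
E
```

```text
[ 0.50343183 -0.14578896  0.28168644]
```

View pics/s6.png

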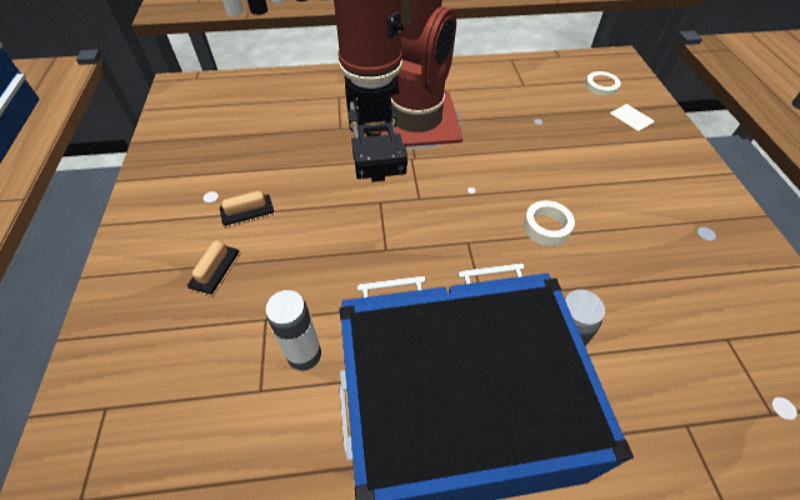

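The scene view shows both drawers flush, with bars at (391,285) and (491,271). The chest, can, tape and tin are where they started, and the gripper is clear.

```bash
python3 -c "
from rig import *
print(finish_job())"
```

```text
the job is handed in; nothing more can be done
None
```

The job is handed in after about 26.5 s of robot time: the left drawer snapped home, the sanding block was set flat in the right drawer, and that drawer was then shut fully home, with the chest, can, tin and tape looking unmoved in the last picture.

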